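# Pack the beetle feeding boards into their sales tray

## Task

Pack the set of three wooden beetle feeding boards - the two L-shaped ones on the sloping rack and the straight one on the table - into the white tray, turning them so that they fit together and fill it, every board lying flat on the tray floor with its upper face still up. Leave the other goods on the counter where they are.

Things in the scene. Friction and masses are not known exactly. Their poses are not given: they have to be found in the camera images.
- board_a: L-shaped feeding board, pale wood, 132 x 132 x 28 mm thick, arms 65 mm wide, 0.15 kg. Origin: centre of the 132 mm square on the underside, z = out of its upper face. 46 mm through holes centred at (x, y) = (33.5,-33.5) [corner of the L], (-33.5,-33.5), (33.5,33.5) mm, leaving 21 mm of wood between neighbours to grip; the (-x,+y) quarter is missing. Starts on the rack, its +x edge on the ledge.
- board_b: the second L-shaped feeding board, same size and shape but with its axes set differently: 46 mm holes at (x, y) = (33.5,33.5) [corner of the L], (-33.5,33.5), (33.5,-33.5) mm; the (-x,-y) quarter is missing. Origin: centre of the 132 mm square on the underside, z = out of its upper face. Starts on the rack beside board_a, its +x edge on the ledge; either may be the left one. 0.15 kg.
- bar_board: straight feeding board of the same pale wood, 132 (x) by 65 (y) by 28 mm thick, 0.10 kg, starting flat on the table. Origin: centre of its underside, z up; 46 mm through holes at (-33.5, 0) and (33.5, 0) mm with 21 mm of wood between them to grip (one finger in each hole).
- tray: shallow white plastic tray, fixed. Origin: centre of its underside, z up, long side along y. Floor 3 mm thick, 140 (x) by 276 mm (y) inside; walls to 23 mm above the table lean outwards 14 degrees, so the mouth is 10 mm larger each way. The boards fill it two arms wide and four long (pitch 67 to 68 mm), with 2 to 4 mm of play at each joint.
- rack: wooden display rack, fixed, 305 mm wide (y), turned to the customers. Origin: on the table under its middle, z up. Its face looks to its own +x, away from the robot, and rises 28 degrees towards its -x, from x = 65 mm, z = 30 mm at the ledge (a strip across the foot, 12 mm proud of the face) to 156 mm up the slope. Two L boards lie side by side on it.
- litter_jar: bystander: closed jar of dark litter with a dark green lid, diameter 92 mm, 110 mm high. Origin: centre of its underside.
- jelly_cup_tub: bystander: small white lidded tub, diameter 72 mm, 51 mm high. Origin: centre of its underside.
- brush: bystander: hand brush lying flat, 170 mm long. Origin: centre of its underside.
- jelly_carton: bystander: closed cardboard carton 90 x 140 x 100 mm high. Origin: centre of its underside.
- small_case: bystander: clear rearing case with a white lid, 100 x 160 x 90 mm high. Origin: centre of its underside.
- larva_cup: bystander: white larva cup with a dark green lid, diameter 85 mm, 60 mm high. Origin: centre of its underside.
- log_piece: bystander: piece of bark-covered log lying on its side, 120 mm long, diameter 54 mm. Origin: centre of its underside.
Not all that is in view belongs to the job. Leave any blue or orange look-alike of the bar_board alone.

How it is judged:
By the outcome, as a careful person would: the job done as asked, in the order asked, and still so for the second after the job is handed in, with the robot touching nothing.
It also fails if it takes over 72 s, if anything falls off the work surface, if the arm or the gripper's body presses on something with over 40 N, if the wrist force passes 120 N, or if a joint passes its speed limit or range.

## Robot

A 7-joint arm with a two-finger parallel gripper is mounted at the origin on the work surface. World frame = base frame: x ahead of the robot, y to its left, z up, the work surface at z = 0. Lengths are in mm, angles in degrees, forces in N, time in s.
With the tool pointing down it reaches from about 350 to 900 mm from the base axis. Payload 8.1 kg.
Tool frame: the origin (TCP) lies on the front face of the gripper's body, between the roots of the fingers; the fingertips stand 73 mm ahead of it and the grasp point (between the pads) lies 54 mm ahead of it; z points along the fingers, y is the line along which they close (so a half turn about z gives the same grasp; the last joint's range is limited). The gripper opens to 85 mm and grips with 20 to 120 N. Pads are 22 mm wide; open, the fingers measure 114 mm over their backs; the gripper's body (76 mm by 85 mm) begins 54 mm behind the grasp point. The pads swing forward as they close: fully open they stand 13 mm farther back than shut.
Start: joints at [-75.264, 24.895, 1.432, 90.138, -0.665, 64.973, -4.303], TCP at [220.08, 584.981, 303.923] pointing down, gripper open.
Joint ranges: [-149.89, 149.89], [-25.12, 119.58], [-72.63, 75.52], [4.76, 147.25], [-75.54, 255.54], [6.69, 114.76], [-157.13, 157.13]. Speed limits (degrees/s): [127.2, 127.2, 172.46, 172.46, 180, 180, 180].

## Interface

Orientations are given as [roll, pitch, yaw] about the fixed x, y, z axes, in that order (R = Rz(yaw) Ry(pitch) Rx(roll)).
In Python, from cell import get_state, camera, hand_in gives the robot as it stands.
- The arm moves only by the tool jog_arm, never from a script. Its argument "targets" is one flat list of numbers, 7 for each row, row after row: the finger opening in m, from 0 to 0.0854, then the shift along the tool's x, y, z in m, then the turn, a rotation vector about the tool's x, y, z in rad. A call has 1 to 12 rows; each row shifts and turns the commanded pose from where the row before left it, along the tool's axes as they then stand; what a row does not reach is not made up. A row lasts 1/12 s, in which the tool goes at most 41.7 mm and 7.16 degrees, less where a joint would pass 70% of its speed; a pose out of reach is approached as far as the arm can. A call with a gripper value outside its range is refused whole. The fingers move at their own pace and stop on an object; "squeeze" is the grip in N (left out, the last holds). Time passes only in rows, so rows that do not move let the fingers close. It gives the time, the measured TCP pose, the force, the opening and the grip force at its end, in the units of the state.
- get_state(): the state, without advancing time (a new reading comes with each control period).
- camera(name): name is "scene" or "top" or "wrist"; returns a dict with "pixels" (480x640x3 uint8, red, green, blue), "K" (3x3 intrinsics, pixels), "dist_coeffs" ([k1, k2, p1, p2, k3] as OpenCV has them; the pictures are not rectified), "rvec" (rotation vector, rad) and "tvec" (3), from world to camera coordinates, as OpenCV has them; the wrist camera has in their place "tool_from_camera" (4x4, takes a point from camera to tool coordinates, whose origin is the TCP and whose axes are the flange's). Camera axes: x right, y down, z forward; pixel columns grow to the right and rows downward; lengths in mm; the calibration is good to about 2 mm. A picture is of the moment at which its call begins: read the wrist's pose just before it. There is no depth.
- hand_in(): hands the job in; it is judged then, once.
The state is a dict: "time_s": time; "joints": joint angles; "dq": joint speeds; "effort": joint torques, N m; "ee_pos": TCP position; "orientation": TCP orientation; "contact_force": force on the tool from outside, world axes, zero at the start; "torque": the same for the moment, N m; "gripper_width": opening from 0.0 (shut) to 1.0 (fully open); "grip_force": force on a finger pad.
Only numpy, scipy, OpenCV 4.12 (cv2) and the standard library are available. Lean on these libraries where they do the work, as an engineer would, in place of code of your own. Each camera call takes 0.05 s, during which the arm holds its last target. There are 200 camera calls.

## Working session

There is one attempt and no reset: what is moved stays moved. The work goes in short steps, Python scripts to look and compute and a tool call to move; the robot and the scene stay as the last step left them, time stands still between calls to the robot, and variables do not carry over. Pictures are saved under pics/ and viewed, at most 10 in all, crops included, and the job is handed in when it is done.

Besides the shell and the picture viewer there is one more tool, called after "Emit:" by a JSON object that holds its "fn" and its "kwargs". jog_arm: Moves the arm, as the interface text tells. Its arguments: {"type":"object","properties":{"targets":{"type":"array"},"squeeze":{"type":"number"}},"required":["targets"]}

```bash
mkdir -p pics; ls; python3 - <<'E'
from cell import *
import cv2,pickle
s=get_state();print(s)
for n in("scene","top"):
    c=camera(n);cv2.imwrite(f"pics/{n}0.png",c["pixels"][:,:,::-1]);pickle.dump(c,open(f"{n}.pkl","wb"))
    print(n,c["K"],c["dist_coeffs"],c["rvec"],c["tvec"])
E
```

```text
pics
{'time_s': 0.0, 'joints': array([-75.26328207,  24.94046606,   1.43050939,  90.18982834,
        -0.66529332,  64.97420184,  -4.30228503]), 'dq': array([ 0.02764686,  0.00613769,  0.09519311,  0.07355029, -0.04971627,
        0.0170222 ,  0.13834179]), 'effort': array([ 2.97682091e-04, -6.70459342e+01,  1.02584459e+00, -3.16224039e+01,
        1.57031935e-02,  1.21305941e-02,  1.40477539e-05]), 'ee_pos': array([219.95421525, 584.58978208, 303.07737592]), 'orientation': array([-1.79904152e+02,  8.01526417e-03,  1.59381387e+02]), 'contact_force': array([ 0.13087068,  0.12587027, -0.13034323]), 'torque': array([ 0.02328836, -0.05427743, -0.00810755]), 'grip_force': 0.0, 'gripper_width': 0.9989993651756779}
scene [[433.19574107   0.         320.21064405]
 [  0.         433.19574107 237.31237231]
 [  0.           0.           1.        ]] [0.00869648 0.         0.         0.         0.        ] [ 1.25423985  2.35664849 -0.91204754] [ 223.28309836 -284.56650107 1548.26234105]
top [[471.54826289   0.         321.60376595]
 [  0.         471.54826289 236.60982991]
 [  0.           0.           1.        ]] [-0.08220062  0.          0.          0.          0.        ] [ 2.14414558 -2.12172597  0.2470501 ] [  45.89754746  503.86209582 1024.00800515]
```

View pics/scene0.png

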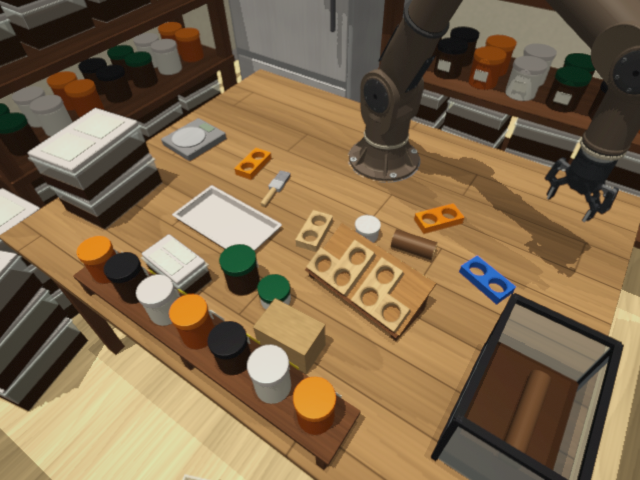

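View pics/top0.png

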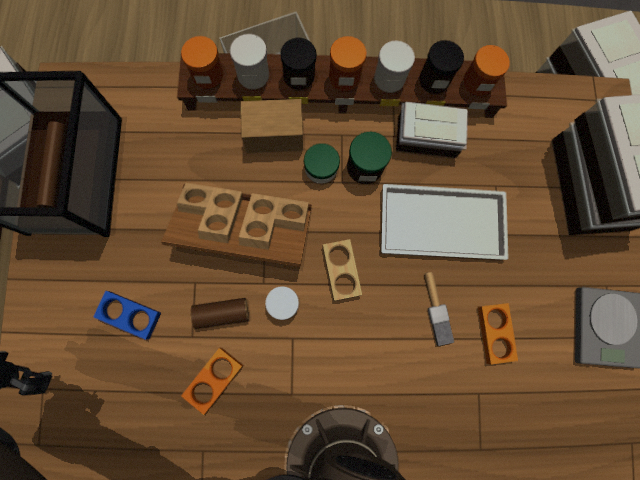

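The top view has the robot at the bottom. The rack with both Ls is at (240,225), the bar at (342,270) and the tray at (445,223). The ledge is on the far side of the rack. I'll enlarge this area.

```bash
python3 - <<'E'
import cv2
a=cv2.imread("pics/top0.png")
l=cv2.resize(a[165:310,155:375],None,fx=3.6,fy=3.6,interpolation=cv2.INTER_CUBIC)
cv2.imwrite("pics/l.png",l)
E
```

```text
(no output)
```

View pics/l.png

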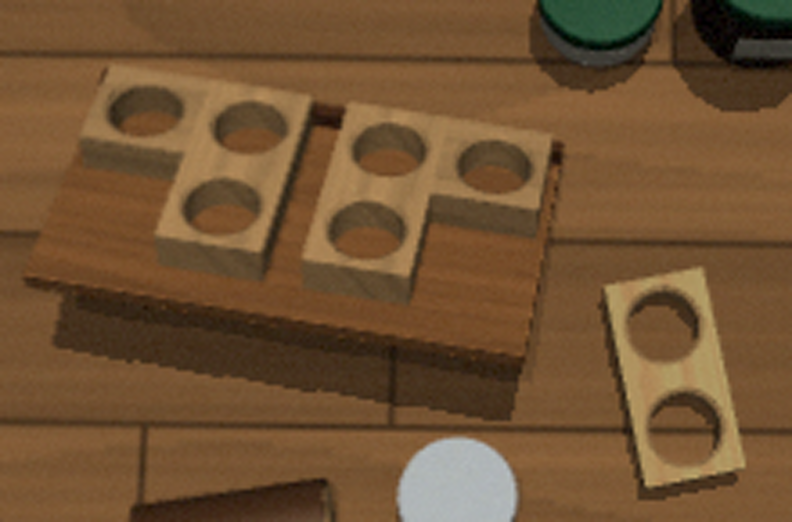

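The enlarged crop shows board_a on the left (+y side), with holes at (147,111), (250,127) and (222,207). board_b is on the right, with holes at (389,149), (495,166) and (367,229). The bar's holes are at (664,325) and (685,429).

```bash
cat > h.py <<'E'
import numpy as np,cv2,pickle
from scipy.spatial.transform import Rotation as R
from scipy.optimize import least_squares
def proj(c,P):
    return cv2.projectPoints(np.float64(P).reshape(-1,1,3),c["rvec"],c["tvec"],c["K"],c["dist_coeffs"])[0][:,0]
def rz(d): return R.from_euler('z',d,degrees=True).as_matrix()
RACK=np.array
def rackT(p): # x,y,yaw -> R,t of face frame: x down slope, z normal, origin at ledge bottom of face
    Rw=rz(p[2]); Rf=Rw@R.from_euler('y',28,degrees=True).as_matrix()
    return Rf, np.array([p[0],p[1],0])+Rw@np.array([65,0,30])
A=[(-33.5,-33.5),(33.5,-33.5),(33.5,33.5)]
HA=np.array([(33.5,33.5),(33.5,-33.5),(-33.5,-33.5)]);HB=HA*[1,-1]
CA=np.array([(66,66),(66,-66),(-66,-66),(-66,-1),(1,66)]);CB=CA*[1,-1]
def up(P,z): P=np.atleast_2d(np.float64(P)); return np.c_[P,np.full(len(P),z)]
E
cat > fit.py <<'E'
from h import *
c=pickle.load(open("top.pkl","rb"))
f=lambda L:np.array(L,float)/3.6+[155,165]-0.36
oa=f([(147,111),(250,127),(222,207),(108,67),(311,97),(264,251),(160,235),(83,139)])
ob=f([(495,166),(389,149),(367,229),(553,135),(348,102),(305,262),(412,277),(545,207)][0:1]+[(389,149),(367,229),(553,135),(348,102),(305,262),(412,277),(545,207)])
HB2=np.array([(33.5,-33.5),(33.5,33.5),(-33.5,33.5)])
rk=f([(25,282),(522,358)])
def board(p,q,sg):
    Rf,t=rackT(p); pts=np.r_[HA,CA]*[1,sg]
    r=rz(q[2])[:2,:2]; w=pts@r.T+q[:2]
    return up(w,28)@Rf.T+t
def res(v):
    p=v[:3]; Rw=rz(p[2])
    top=np.array([(-72.7,152.5,103.2),(-72.7,-152.5,103.2)])@Rw.T+[p[0],p[1],0]
    return np.r_[(proj(c,board(p,v[3:6],1))-oa).ravel(),(proj(c,board(p,v[6:9],-1))-ob).ravel(),(proj(c,top)-rk).ravel(),(v[5])*.5,v[8]*.5,(v[3]+66)*.2,(v[6]+66)*.2]
s=least_squares(res,[500,150,-5,-66,70,0,-66,-70,0],loss='soft_l1')
v=s.x;print(v.round(1),res(v).round(1))
Rf,t=rackT(v)
for q in(v[3:6],v[6:9]): 
    Rb=Rf@rz(q[2]); print("board origin",Rf@[q[0],q[1],0]+t,Rb.round(3).tolist())
bo=f([(664,325),(685,429),(604,286),(703,268),(744,467),(645,487)])
P=np.array([(33.5,0),(-33.5,0),(66,32.5),(66,-32.5),(-66,-32.5),(-66,32.5)])
rb=lambda b:(proj(c,up(P@rz(b[2])[:2,:2].T+b[:2],28))-bo).ravel()
b=least_squares(rb,[400,0,10]).x;print("bar",b,rb(b).round(1))
to=np.array([(384,186),(507,190),(508,260),(381,256)],float)
T=np.array([(75,143),(75,-143),(-75,-143),(-75,143)],float)
rt=lambda b:(proj(c,up(T@rz(b[2])[:2,:2].T+b[:2],23))-to).ravel()
b2=least_squares(rt,[450,-200,0]).x;print("tray",b2,rt(b2).round(1))
a=cv2.imread("pics/top0.png")[175:270,370:520]
cv2.imwrite("pics/t.png",cv2.resize(a,None,fx=5,fy=5,interpolation=cv2.INTER_CUBIC))
E
python3 fit.py
```

```text
[ 5.252e+02  2.380e+02 -7.900e+00 -6.400e+01  7.550e+01  4.000e-01
 -6.530e+01 -8.030e+01  3.000e-01] [-0.4 -0.2  0.1 -0.5  0.6 -0.7  0.6  0.   0.4 -0.3  0.2  0.7 -0.9  0.8
 -0.9  0.3  0.1 -0.7  0.1 -0.3  0.5 -0.1  0.1 -0.4  0.2  0.5 -0.4  0.
  0.2  0.3 -1.4  0.8 -1.1 -0.2  1.2 -0.   0.2  0.1  0.4  0.1]
board origin [544.07196747 311.6198572   60.04390487] [[0.875, 0.132, 0.465], [-0.115, 0.991, -0.065], [-0.469, 0.003, 0.883]]
board origin [521.4778884  157.39857544  60.6378945 ] [[0.875, 0.134, 0.465], [-0.117, 0.991, -0.065], [-0.469, 0.002, 0.883]]
bar [432.09525727   3.3973943   11.49694649] [-0.1  0.  -0.1 -0.3  0.  -0.2 -0.  -0.3  0.3  0.4 -0.1  0.3]
tray [ 546.17566936 -244.8905526    -1.56187534] [ 2.3  3.8 -4.7  5.4 -3.  -3.8  4.9 -4.4]
```

View pics/t.png

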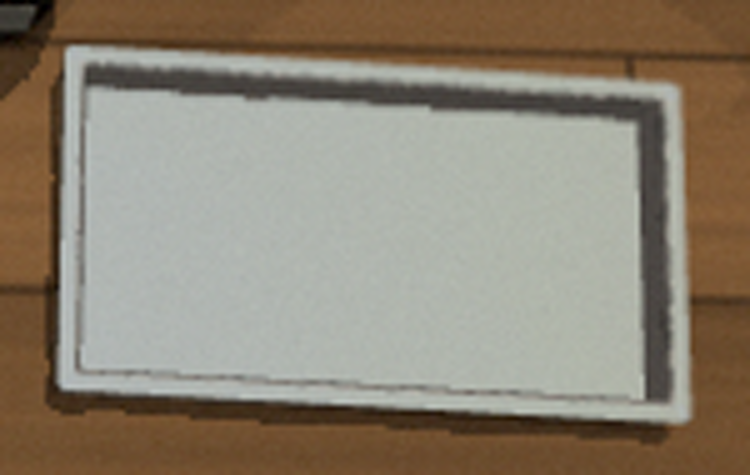

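Tray crop: the inner rim corners are at (85,64), (664,99), (671,403) and (77,371). I'll fit the tray and plan the first move, to a pose above board_b along its normal.

```bash
cat > plan.py <<'E'
from h import *
from cell import get_state
from scipy.linalg import expm,logm
def T(Rm,t): M=np.eye(4);M[:3,:3]=Rm;M[:3,3]=t;return M
def cur(s=None):
    s=s or get_state(); return T(R.from_euler('xyz',s["orientation"],degrees=True).as_matrix(),s["ee_pos"])
def rows(Tt,T0=None,mm=32,deg=5):
    T0=cur() if T0 is None else T0
    M=np.linalg.inv(T0)@Tt; rv=R.from_matrix(M[:3,:3]).as_rotvec(); d=np.linalg.norm(M[:3,3]); a=np.degrees(np.linalg.norm(rv))
    n=max(1,int(np.ceil(max(d/mm,a/deg))))
    D=expm(logm(M).real/n)
    print(f"n={n} dist={d:.1f} ang={a:.2f} row:",(D[:3,3]/1000).round(4).tolist(),R.from_matrix(D[:3,:3]).as_rotvec().round(4).tolist(),"| total shift",M[:3,3].round(1).tolist(),"rv",rv.round(4).tolist())
    return n
def tool(Tb,p): # grasp tool pose: y along board x, z down, TCP at p in board frame
    return Tb@T(np.array([[0,1,0],[1,0,0],[0,0,-1.]]),p)
def flat(x,y,yaw,z): return T(rz(yaw),[x,y,z])
def rackb(p,q):
    Rf,t=rackT(p); return T(Rf@rz(q[2]),Rf@[q[0],q[1],0]+t)
P0=[525.2,238.0,-7.9]
TA=rackb(P0,[-64.6,75.5,.4]);TB=rackb(P0,[-65.3,-80.3,.3])
E
python3 - <<'E'
from plan import *
c=pickle.load(open("top.pkl","rb"))
to=np.array([(85,64),(664,99),(671,403),(77,371)],float)/5+[370,175]-.4
Tt=np.array([(1,1),(1,-1),(-1,-1),(-1,1)],float)*[75,143]
rt=lambda b:(proj(c,up(Tt@rz(b[2])[:2,:2].T*b[3]+b[:2],23))-to).ravel()
b2=least_squares(rt,[550,-245,0,1],x_scale=[100,100,10,1]).x;print("tray",b2,rt(b2).round(1))
Tg=tool(TB,[0,33.5,190]);print(Tg.round(2))
rows(Tg)
E
```

```text
tray [ 550.48224037 -244.01391123   -2.42575162    0.99855576] [-0.1 -0.1 -0.2  0.2  0.2 -0.   0.1 -0. ]
[[ 1.3000e-01  8.8000e-01 -4.7000e-01  6.1424e+02]
 [ 9.9000e-01 -1.2000e-01  6.0000e-02  1.7840e+02]
 [ 0.0000e+00 -4.7000e-01 -8.8000e-01  2.2850e+02]
 [ 0.0000e+00  0.0000e+00  0.0000e+00  1.0000e+00]]
n=18 dist=571.0 ang=81.14 row: [-0.0337, 0.0069, 0.0007] [0.0228, 0.0184, 0.073] | total shift [-512.1, -241.3, 75.1] rv [0.4095, 0.331, 1.3147]
```

Emit:
{"fn": "jog_arm", "kwargs": {"targets": [0.052,-0.0337,0.0069,0.0007,0.0228,0.0184,0.073,0.052,-0.0337,0.0069,0.0007,0.0228,0.0184,0.073,0.052,-0.0337,0.0069,0.0007,0.0228,0.0184,0.073,0.052,-0.0337,0.0069,0.0007,0.0228,0.0184,0.073,0.052,-0.0337,0.0069,0.0007,0.0228,0.0184,0.073,0.052,-0.0337,0.0069,0.0007,0.0228,0.0184,0.073,0.052,-0.0337,0.0069,0.0007,0.0228,0.0184,0.073,0.052,-0.0337,0.0069,0.0007,0.0228,0.0184,0.073,0.052,-0.0337,0.0069,0.0007,0.0228,0.0184,0.073,0.052,-0.0337,0.0069,0.0007,0.0228,0.0184,0.073,0.052,-0.0337,0.0069,0.0007,0.0228,0.0184,0.073,0.052,-0.0337,0.0069,0.0007,0.0228,0.0184,0.073], "squeeze": 60}}

```text
time_s: 1.1
ee_pos: [554.3, 369.9, 258.2]
orientation: [-160.9, -4.5, 107.7]
contact_force: [-0.1, 0.4, -0.2]
gripper_width: 0.609
grip_force: 0.0
```

Emit:
{"fn": "jog_arm", "kwargs": {"targets": [0.052,-0.0337,0.0069,0.0007,0.0228,0.0184,0.073,0.052,-0.0337,0.0069,0.0007,0.0228,0.0184,0.073,0.052,-0.0337,0.0069,0.0007,0.0228,0.0184,0.073,0.052,-0.0337,0.0069,0.0007,0.0228,0.0184,0.073,0.052,-0.0337,0.0069,0.0007,0.0228,0.0184,0.073,0.052,-0.0337,0.0069,0.0007,0.0228,0.0184,0.073,0.052,0,0,0,0,0,0,0.052,0,0,0,0,0,0]}}

```text
time_s: 1.77
ee_pos: [614.8, 174.5, 227.6]
orientation: [-151.9, -0.1, 82.1]
contact_force: [0.3, 1.3, 0.9]
gripper_width: 0.61
grip_force: 0.0
```

```bash
cat > look.py <<'E'
import sys
from plan import *
from cell import camera
s=get_state();c=camera("wrist");c["T"]=cur(s)@np.array(c["tool_from_camera"]);n=sys.argv[1]
pickle.dump(c,open(n+".pkl","wb"));cv2.imwrite(f"pics/{n}.png",c["pixels"][:,:,::-1])
print(s["time_s"],s["joints"].round(0),s["gripper_width"])
E
python3 look.py w1; python3 - <<'E'
from plan import *
rows(tool(TB,[0,33.5,190]))
E
```

```text
1.7667 [-27.  44.  21.  74. -22.  91. -11.] 0.6104268100138396
n=1 dist=1.3 ang=0.11 row: [0.0011, -0.0005, -0.0004] [-0.0014, -0.0012, -0.0003] | total shift [1.1, -0.5, -0.4] rv [-0.0014, -0.0012, -0.0003]
```

View pics/w1.png

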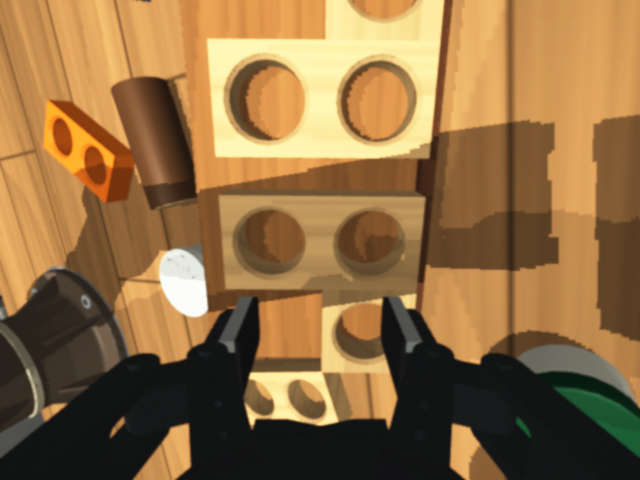

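The wrist view shows board_b's holes at (269,241), (370,242) and (360,333), with its upper-face corners at (220,196), (425,196) and (226,290). Board_a's holes are at (266,99) and (378,99). I'll refine both in the rack plane.

```bash
cat > fitw.py <<'E'
from plan import *
def wproj(c,P):
    V=np.linalg.inv(c["T"]); r,_=cv2.Rodrigues(V[:3,:3])
    return cv2.projectPoints(np.float64(P).reshape(-1,1,3),r,V[:3,3],np.array(c["K"]),np.array(c["dist_coeffs"]))[0][:,0]
def fitb(c,Tb,pts,obs,z=28): # planar correction of Tb in its own plane: dx,dy,dyaw
    def w(v): return Tb@T(rz(v[2]),[v[0],v[1],0])
    def f(v): 
        P=np.c_[up(pts,z),np.ones(len(pts))]@w(v).T
        return (wproj(c,P[:,:3])-obs).ravel()
    v=least_squares(f,[0,0,0.],loss='soft_l1').x
    print("start res",f([0,0,0]).round(0),"corr",v.round(2),"res",f(v).round(1)); return w(v)
E
python3 - <<'E'
from fitw import *
c=pickle.load(open("w1.pkl","rb"))
B=fitb(c,TB,[(-33.5,33.5),(33.5,33.5),(33.5,-33.5),(-66,66),(66,66),(-66,1),(1,1)],np.array([(269,241),(370,242),(360,333),(220,196),(425,196),(226,290),(321,290)]))
A=fitb(c,TA,[(-33.5,-33.5),(33.5,-33.5),(-66,-66),(66,-66),(-66,-1)],np.array([(266,99),(378,99),(214,157),(432,158),(208,40)]))
np.save("TA.npy",A);np.save("TB.npy",B)
rows(tool(B,[0,33.5,110]));rows(tool(B,[0,33.5,77]),tool(B,[0,33.5,110]),mm=8)
E
```

```text
start res [-2.  4. -2.  3.  4.  1. -6.  1. -5.  0. -3.  0. -2.  0.] corr [ 1.71  0.74 -0.45] res [ 1.   2.9  0.5  2.4  6.4  0.3 -2.5 -0.8 -1.5  0.  -1.1 -1.4  0.5 -1. ]
start res [-3.  4. -3.  3. -1.  2. -6.  0. -5.  3.] corr [ 2.27  1.3  -0.39] res [ 0.2  1.4  0.8  1.5  2.1 -0.6 -3.4 -1.3 -1.1 -0.6]
n=3 dist=79.7 ang=0.44 row: [0.0006, 0.0005, 0.0265] [-0.0005, -0.0004, 0.0025] | total shift [1.7, 1.6, 79.6] rv [-0.0014, -0.0012, 0.0075]
n=5 dist=33.0 ang=0.00 row: [0.0, 0.0, 0.0066] [0.0, -0.0, -0.0] | total shift [0.0, 0.0, 33.0] rv [0.0, -0.0, -0.0]
```

Emit:
{"fn": "jog_arm", "kwargs": {"targets": [0.052,0.0006,0.0005,0.0265,0,0,0.0025,0.052,0.0006,0.0005,0.0265,0,0,0.0025,0.052,0.0006,0.0005,0.0265,0,0,0.0025,0.052,0,0,0.008,0,0,0,0.052,0,0,0.008,0,0,0,0.052,0,0,0.008,0,0,0,0.052,0,0,0.008,0,0,0,0.052,0,0,0,0,0,0]}}

```text
time_s: 2.48
ee_pos: [563.5, 187.3, 128.8]
orientation: [-151.9, -0.0, 82.1]
contact_force: [0.4, -1.0, -0.5]
gripper_width: 0.61
grip_force: 0.0
```

```bash
python3 -c "
from plan import *
B=np.load('TB.npy');rows(tool(B,[0,33.5,77]));print(get_state()['contact_force'])"
```

```text
n=1 dist=1.5 ang=0.13 row: [-0.0011, 0.0006, 0.0008] [-0.0012, -0.0005, 0.0019] | total shift [-1.1, 0.6, 0.8] rv [-0.0012, -0.0005, 0.0019]
[ 0.37507776 -0.9523259  -0.45925868]
```

Emit:
{"fn": "jog_arm", "kwargs": {"targets": [0.052,-0.001,0,0,0,0,0,0.01,0,0,0,0,0,0,0.01,0,0,0,0,0,0,0.01,0,0,0,0,0,0,0.01,0,0,0,0,0,0,0.01,0,0,0,0,0,0,0.01,0,0,0,0,0,0], "squeeze": 60}}

```text
time_s: 3.07
ee_pos: [564.6, 185.6, 130.2]
orientation: [-152.1, -0.0, 82.0]
contact_force: [1.9, -1.1, 5.9]
gripper_width: 0.281
grip_force: 53.6
```

```bash
python3 -c "
from plan import *
print(get_state()['contact_force'],get_state()['torque'])
B=np.load('TB.npy');print((np.linalg.inv(B)@cur()).round(2))"
```

```text
[ 1.93597629 -1.0670114   5.94887218] [-0.36702347 -0.24152696 -0.12262582]
[[-0.    1.    0.   -0.1 ]
 [ 1.    0.    0.   33.08]
 [ 0.    0.   -1.   79.68]
 [ 0.    0.    0.    1.  ]]
```

```bash
cat > tr.py <<'E'
from plan import *
TR=flat(550.5,-244.0,-2.43,0)
def show(Tt,T0=None,**k):
    rows(Tt,T0,**k); return Tt
E
python3 - <<'E'
from tr import *
B=np.load('TB.npy');G=np.linalg.inv(B)@cur();np.save("GB.npy",G)
w=show(cur()@T(np.eye(3),[0,0,-100]))
w=show(TR@T(np.eye(3),[0,68,140])@G,w)
for p in((590,120),(575,0)):
  pass
c=pickle.load(open("top.pkl","rb"))
# jar lid centre location
for px,z in(((370,155),110),((322,161),60)):
    print(least_squares(lambda q:proj(c,[q[0],q[1],z])[0]-px,[600,0]).x)
print(w.round(1))
E
```

```text
n=4 dist=100.0 ang=0.00 row: [0.0, 0.0, -0.025] [-0.0, -0.0, -0.0] | total shift [0.0, 0.0, -100.0] rv [0.0, -0.0, -0.0]
n=11 dist=326.9 ang=28.55 row: [-0.0296, -0.0023, 0.0004] [-0.0444, -0.0021, -0.0088] | total shift [-326.8, -10.2, 4.0] rv [-0.4882, -0.0231, -0.0967]
[678.72627859 -53.71782164]
[680.84616412  51.90885062]
[[   0.     1.     0.   554.7]
 [   1.    -0.     0.  -143. ]
 [   0.     0.    -1.   219.7]
 [   0.     0.     0.     1. ]]
```

Emit:
{"fn": "jog_arm", "kwargs": {"targets": [0.01,0,0,-0.015,0,0,0,0.01,0,0,-0.025,0,0,0,0.01,0,0,-0.03,0,0,0,0.01,0,0,-0.03,0,0,0]}}

```text
time_s: 3.4
ee_pos: [610.4, 179.5, 218.3]
orientation: [-151.9, 0.0, 82.0]
contact_force: [1.5, 0.4, -1.5]
gripper_width: 0.279
grip_force: 53.7
```

Emit:
{"fn": "jog_arm", "kwargs": {"targets": [0.01,-0.0296,-0.0023,0.0004,-0.0444,-0.0021,-0.0088,0.01,-0.0296,-0.0023,0.0004,-0.0444,-0.0021,-0.0088,0.01,-0.0296,-0.0023,0.0004,-0.0444,-0.0021,-0.0088,0.01,-0.0296,-0.0023,0.0004,-0.0444,-0.0021,-0.0088,0.01,-0.0296,-0.0023,0.0004,-0.0444,-0.0021,-0.0088,0.01,-0.0296,-0.0023,0.0004,-0.0444,-0.0021,-0.0088,0.01,-0.0296,-0.0023,0.0004,-0.0444,-0.0021,-0.0088,0.01,-0.0296,-0.0023,0.0004,-0.0444,-0.0021,-0.0088,0.01,-0.0296,-0.0023,0.0004,-0.0444,-0.0021,-0.0088,0.01,-0.0296,-0.0023,0.0004,-0.0444,-0.0021,-0.0088,0.01,-0.0296,-0.0023,0.0004,-0.0444,-0.0021,-0.0088,0.01,0,0,0,0,0,0]}}

```text
time_s: 4.4
ee_pos: [551.7, -149.6, 219.3]
orientation: [179.9, 0.1, 87.2]
contact_force: [-0.7, -0.7, -0.6]
gripper_width: 0.275
grip_force: 53.8
```

```bash
python3 look.py w2; python3 - <<'E'
from tr import *
G=np.load("GB.npy")
w=show(TR@T(np.eye(3),[0,68,40])@G);show(TR@T(np.eye(3),[0,68,4])@G,w)
E
```

```text
4.4 [ -8.  26.  25. 105. -14.  52.  20.] 0.2752454821439543
n=4 dist=99.5 ang=0.34 row: [0.0008, 0.0005, 0.0248] [-0.0003, 0.0003, -0.0014] | total shift [3.3, 1.9, 99.4] rv [-0.0011, 0.0014, -0.0056]
n=2 dist=36.0 ang=0.00 row: [-0.0, -0.0, 0.018] [-0.0, 0.0, 0.0] | total shift [-0.0, -0.0, 36.0] rv [-0.0, 0.0, 0.0]
```

View pics/w2.png

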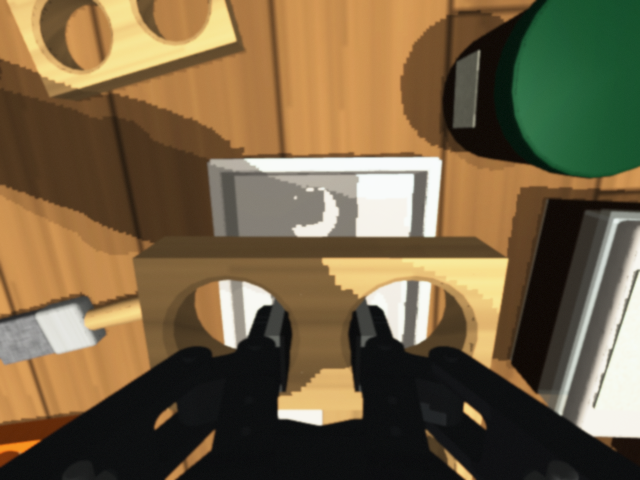

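Board held: its top edge runs (136,258)–(507,258). The tray's outer rim corners are at (209,158) and (441,157), inner at (222,172) and (428,171).

```bash
python3 - <<'E'
from tr import *
from fitw import *
c=pickle.load(open("w2.pkl","rb"))
C=c["T"]@np.linalg.inv(np.array(c["tool_from_camera"])); G=np.load("GB.npy")
B=C@np.linalg.inv(G)
h=lambda Tm,P:(np.c_[np.array(P,float),np.ones(len(P))]@Tm.T)[:,:3]
print("board pred",wproj(c,h(B,[(-66,66,28),(66,66,28),(-66,66,0),(66,66,0)])).round(1).tolist(),"obs 136,258 507,258; bottom 160?,238 480?,238")
print("tray inner rim pred",wproj(c,h(TR,[(-75,143,23),(75,143,23)])).round(1).tolist(),"obs 222,172 428,171")
E
```

```text
board pred [[132.1, 257.7], [506.0, 258.5], [164.6, 236.4], [473.8, 237.0]] obs 136,258 507,258; bottom 160?,238 480?,238
tray inner rim pred [[218.6, 171.8], [426.5, 170.7]] obs 222,172 428,171
```

Emit:
{"fn": "jog_arm", "kwargs": {"targets": [0.01,0.0008,0.0005,0.0248,0,0,-0.0014,0.01,0.0008,0.0005,0.0248,0,0,-0.0014,0.01,0.0008,0.0005,0.0248,0,0,-0.0014,0.01,0.0008,0.0005,0.0248,0,0,-0.0014,0.01,0,0,0.012,0,0,0,0.01,0,0,0.012,0,0,0,0.01,0,0,0.006,0,0,0,0.01,0,0,0,0,0,0]}}

```text
time_s: 5.12
ee_pos: [556.3, -138.6, 88.6]
orientation: [-179.9, -0.1, 88.0]
contact_force: [0.1, 0.8, -0.9]
gripper_width: 0.276
grip_force: 53.9
```

```bash
python3 - <<'E'
from tr import *
G=np.load("GB.npy")
w=show(TR@T(np.eye(3),[0,68,3])@G)
E
```

```text
n=1 dist=7.6 ang=0.41 row: [-0.0045, -0.0015, 0.0059] [-0.0029, -0.0001, 0.0066] | total shift [-4.5, -1.5, 5.9] rv [-0.0029, -0.0001, 0.0066]
```

Emit:
{"fn": "jog_arm", "kwargs": {"targets": [0.01,-0.0045,-0.0015,0.002,-0.003,0,0.0066,0.01,0,0,0.002,0,0,0,0.01,0,0,0,0,0,0,0.01,0,0,0,0,0,0]}}

```text
time_s: 5.45
ee_pos: [555.1, -143.6, 86.0]
orientation: [179.8, -0.1, 87.6]
contact_force: [-0.3, 0.1, -1.5]
gripper_width: 0.276
grip_force: 53.8
```

```bash
python3 - <<'E'
from tr import *
G=np.load("GB.npy")
w=show(TR@T(np.eye(3),[0,68,3])@G)
E
```

```text
n=1 dist=3.4 ang=0.14 row: [0.0005, -0.0005, 0.0033] [0.0024, 0.0002, -0.0006] | total shift [0.5, -0.5, 3.3] rv [0.0024, 0.0002, -0.0006]
```

Emit:
{"fn": "jog_arm", "kwargs": {"targets": [0.01,0,0,0.002,0,0,0,0.01,0,0,0.002,0,0,0,0.01,0,0,0,0,0,0,0.01,0,0,0,0,0,0]}}

```text
time_s: 5.78
ee_pos: [555.2, -143.3, 81.5]
orientation: [179.8, -0.1, 87.6]
contact_force: [0.1, -0.4, 0.2]
gripper_width: 0.277
grip_force: 53.9
```

Emit:
{"fn": "jog_arm", "kwargs": {"targets": [0.01,0,0,0.0015,0,0,0,0.01,0,0,0,0,0,0,0.01,0,0,0,0,0,0]}}

```text
time_s: 6.03
ee_pos: [555.2, -143.3, 81.2]
orientation: [179.8, -0.1, 87.6]
contact_force: [-4.3, 1.9, 17.4]
gripper_width: 0.278
grip_force: 55.3
```

Emit:
{"fn": "jog_arm", "kwargs": {"targets": [0.05,0,0,0,0,0,0,0.05,0,0,0,0,0,0,0.05,0,0,0,0,0,0,0.05,0,0,-0.005,0,0,0,0.05,0,0,-0.01,0,0,0,0.05,0,0,-0.02,0,0,0,0.05,0,0,-0.03,0,0,0,0.05,0,0,-0.035,0,0,0,0.05,0,0,-0.035,0,0,0,0.05,0,0,-0.02,0,0,0,0.05,0,0,0,0,0,0,0.05,0,0,0,0,0,0]}}

```text
time_s: 7.03
ee_pos: [555.0, -143.6, 236.8]
orientation: [179.7, -0.1, 87.6]
contact_force: [-0.5, 0.3, -0.9]
gripper_width: 0.587
grip_force: 0.0
```

```bash
python3 look.py w3; python3 - <<'E'
from tr import *
A=np.load("TA.npy")
w=show(tool(A,[0,-33.5,190]));print(w.round(1))
E
```

```text
7.0333 [ -9.  25.  26. 104. -13.  54.  20.] 0.5865055915018211
n=14 dist=417.5 ang=28.71 row: [0.0297, 0.0029, 0.0001] [0.0351, 0.0016, 0.0068] | total shift [413.4, 57.9, 9.1] rv [0.4916, 0.022, 0.0947]
[[ 1.000e-01  9.000e-01 -5.000e-01  6.294e+02]
 [ 1.000e+00 -1.000e-01  1.000e-01  2.673e+02]
 [ 0.000e+00 -5.000e-01 -9.000e-01  2.270e+02]
 [ 0.000e+00  0.000e+00  0.000e+00  1.000e+00]]
```

View pics/w3.png

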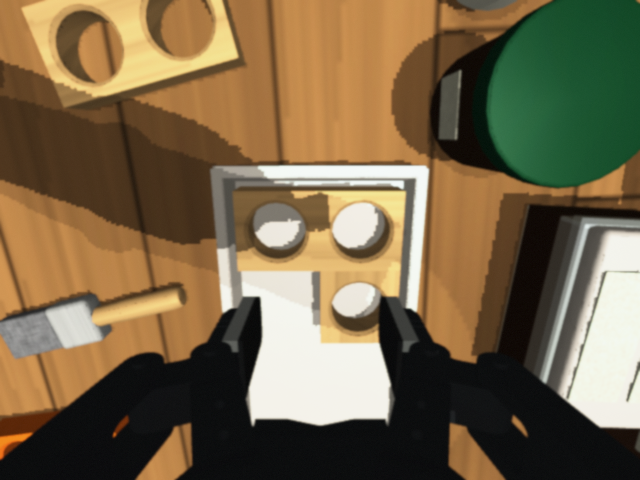

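Board_b lies flat in the tray's +y end. Its top edge runs (236,190)–(407,190), with even gaps to the walls. Next is board_a.

Emit:
{"fn": "jog_arm", "kwargs": {"targets": [0.05,0.0297,0.0029,0.0001,0.0351,0.0016,0.0068,0.05,0.0297,0.0029,0.0001,0.0351,0.0016,0.0068,0.05,0.0297,0.0029,0.0001,0.0351,0.0016,0.0068,0.05,0.0297,0.0029,0.0001,0.0351,0.0016,0.0068,0.05,0.0297,0.0029,0.0001,0.0351,0.0016,0.0068,0.05,0.0297,0.0029,0.0001,0.0351,0.0016,0.0068,0.05,0.0297,0.0029,0.0001,0.0351,0.0016,0.0068,0.05,0.0297,0.0029,0.0001,0.0351,0.0016,0.0068,0.05,0.0297,0.0029,0.0001,0.0351,0.0016,0.0068,0.05,0.0297,0.0029,0.0001,0.0351,0.0016,0.0068,0.05,0.0297,0.0029,0.0001,0.0351,0.0016,0.0068,0.05,0.0297,0.0029,0.0001,0.0351,0.0016,0.0068]}}

```text
time_s: 8.08
ee_pos: [615.9, 210.4, 227.3]
orientation: [-155.7, -0.1, 82.8]
contact_force: [0.4, 0.2, 0.8]
gripper_width: 0.586
grip_force: 0.0
```

Emit:
{"fn": "jog_arm", "kwargs": {"targets": [0.05,0.0297,0.0029,0.0001,0.0351,0.0016,0.0068,0.05,0.0297,0.0029,0.0001,0.0351,0.0016,0.0068,0.05,0,0,0,0,0,0,0.05,0,0,0,0,0,0,0.05,0,0,0,0,0,0]}}

```text
time_s: 8.5
ee_pos: [628.8, 266.5, 224.8]
orientation: [-151.9, 0.1, 82.0]
contact_force: [-0.4, -0.1, 0.1]
gripper_width: 0.583
grip_force: 0.0
```

```bash
python3 look.py w4; python3 - <<'E'
from tr import *
A=np.load("TA.npy")
w=show(tool(A,[0,-33.5,80]))
E
```

```text
8.5 [-31.  48.  20.  67. -25.  94. -18.] 0.5828509574473618
n=4 dist=108.7 ang=0.18 row: [0.0004, -0.0001, 0.0272] [-0.0003, 0.0002, -0.0007] | total shift [1.5, -0.4, 108.6] rv [-0.0014, 0.0007, -0.0028]
```

View pics/w4.png

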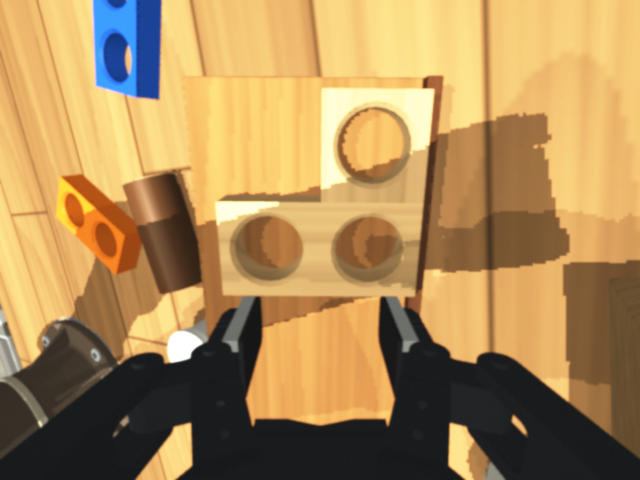

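Board_a alone on the rack: upper-face corners at (217,202), (223,296), (419,297), (321,88), (434,89) and (321,202).

```bash
python3 - <<'E'
from tr import *
from fitw import *
c=pickle.load(open("w4.pkl","rb"))
A=fitb(c,np.load("TA.npy"),[(-66,-1),(-66,-66),(66,-66),(1,66),(66,66),(1,-1)],np.array([(217,202),(223,296),(419,297),(321,88),(434,89),(321,202.)]))
np.save("TA.npy",A)
w=show(tool(A,[0,-33.5,110]));show(tool(A,[0,-33.5,79]),w,mm=8)
E
```

```text
start res [-2. -1.  0. -2. -5. -3. -1. -0. -3. -2. -1. -1.] corr [ 0.99 -0.69 -0.13] res [-0.2  0.1  1.5 -0.9 -3.7 -1.5  0.8  0.9 -1.   0.   0.5  0.2]
n=3 dist=78.6 ang=0.09 row: [0.0003, 0.0001, 0.0262] [-0.0004, 0.0002, -0.0002] | total shift [0.8, 0.4, 78.6] rv [-0.0013, 0.0007, -0.0005]
n=4 dist=31.0 ang=0.00 row: [0.0, 0.0, 0.0078] [0.0, -0.0, 0.0] | total shift [0.0, 0.0, 31.0] rv [-0.0, -0.0, 0.0]
```

Emit:
{"fn": "jog_arm", "kwargs": {"targets": [0.05,0.0003,0.0001,0.0262,0,0,0,0.05,0.0003,0.0001,0.0262,0,0,0,0.05,0.0003,0.0001,0.0262,0,0,0,0.05,0,0,0.0078,0,0,0,0.05,0,0,0.0078,0,0,0,0.05,0,0,0.0078,0,0,0,0.05,0,0,0.0078,0,0,0,0.05,0,0,0,0,0,0,0.05,0,0,0,0,0,0,0.05,0,0,0,0,0,0]}}

```text
time_s: 9.38
ee_pos: [579.1, 275.2, 130.0]
orientation: [-152.0, -0.0, 82.1]
contact_force: [-0.5, 0.8, 0.3]
gripper_width: 0.58
grip_force: 0.0
```

```bash
python3 -c "
from tr import *
A=np.load('TA.npy');show(tool(A,[0,-33.5,79]));print(get_state()['contact_force'])"
```

```text
n=1 dist=2.2 ang=0.11 row: [-0.0016, 0.0003, 0.0015] [0.0006, -0.0008, 0.0016] | total shift [-1.6, 0.3, 1.5] rv [0.0006, -0.0008, 0.0016]
[-0.50746121  0.82858592  0.30243507]
```

Already at 80.5, which leaves room for the fingertips to swing forward. Gripping now.

Emit:
{"fn": "jog_arm", "kwargs": {"targets": [0.05,-0.0015,0,0.0005,0,0,0,0.01,0,0,0,0,0,0,0.01,0,0,0,0,0,0,0.01,0,0,0,0,0,0,0.01,0,0,0,0,0,0,0.01,0,0,0,0,0,0,0.01,0,0,0,0,0,0,0.01,0,0,0,0,0,0]}}

```text
time_s: 10.05
ee_pos: [577.8, 273.8, 129.7]
orientation: [-151.9, -0.0, 82.1]
contact_force: [-1.6, -0.6, 6.2]
gripper_width: 0.282
grip_force: 49.3
```

```bash
python3 - <<'E'
from tr import *
A=np.load('TA.npy');G=np.linalg.inv(A)@cur();np.save("GA.npy",G);print(G.round(2))
w=show(cur()@T(np.eye(3),[0,0,-110]))
w=show(TR@T(np.eye(3),[0,-68,150])@G,w)
print(w.round(1))
E
```

```text
[[ -0.     1.    -0.    -1.12]
 [  1.     0.     0.   -33.41]
 [  0.    -0.    -1.    79.7 ]
 [  0.     0.     0.     1.  ]]
n=4 dist=110.0 ang=0.00 row: [-0.0, 0.0, -0.0275] [0.0, -0.0, -0.0] | total shift [0.0, 0.0, -110.0] rv [-0.0, -0.0, 0.0]
n=20 dist=617.7 ang=28.54 row: [-0.0309, -0.0014, 0.0001] [-0.0244, -0.0012, -0.0048] | total shift [-617.7, -0.2, -3.3] rv [-0.4883, -0.0237, -0.0959]
[[   0.     1.    -0.   545.1]
 [   1.    -0.     0.  -345.3]
 [   0.    -0.    -1.   229.7]
 [   0.     0.     0.     1. ]]
```

```bash
python3 - <<'E'
from tr import *
G=np.load("GA.npy")
w=show(cur()@T(np.eye(3),[0,0,-110]))
w=show(TR@T(np.eye(3),[0,380,165])@G,w)
w=show(TR@T(np.eye(3),[0,-68,150])@G,w)
E
```

```text
n=4 dist=110.0 ang=0.00 row: [-0.0, 0.0, -0.0275] [0.0, -0.0, -0.0] | total shift [0.0, 0.0, -110.0] rv [-0.0, -0.0, 0.0]
n=6 dist=177.6 ang=28.54 row: [-0.0283, -0.0087, -0.0007] [-0.0814, -0.0039, -0.016] | total shift [-171.7, -45.2, 3.8] rv [-0.4883, -0.0237, -0.0959]
n=15 dist=448.3 ang=0.00 row: [-0.0299, -0.0, 0.001] [-0.0, -0.0, -0.0] | total shift [-448.0, -0.7, 14.7] rv [-0.0, -0.0, -0.0]
```

Emit:
{"fn": "jog_arm", "kwargs": {"targets": [0.01,0,0,-0.02,0,0,0,0.01,0,0,-0.03,0,0,0,0.01,0,0,-0.03,0,0,0,0.01,0,0,-0.03,0,0,0,0.01,-0.0283,-0.0087,-0.0007,-0.0814,-0.0039,-0.016,0.01,-0.0283,-0.0087,-0.0007,-0.0814,-0.0039,-0.016,0.01,-0.0283,-0.0087,-0.0007,-0.0814,-0.0039,-0.016,0.01,-0.0283,-0.0087,-0.0007,-0.0814,-0.0039,-0.016,0.01,-0.0283,-0.0087,-0.0007,-0.0814,-0.0039,-0.016,0.01,-0.0283,-0.0087,-0.0007,-0.0814,-0.0039,-0.016,0.01,0,0,0,0,0,0]}}

```text
time_s: 10.97
ee_pos: [559.7, 95.2, 243.8]
orientation: [-180.0, 0.1, 87.3]
contact_force: [-0.9, -0.7, -2.8]
gripper_width: 0.276
grip_force: 53.8
```

Emit:
{"fn": "jog_arm", "kwargs": {"targets": [0.01,-0.03,0,0.001,0,0,0,0.01,-0.03,0,0.001,0,0,0,0.01,-0.03,0,0.001,0,0,0,0.01,-0.03,0,0.001,0,0,0,0.01,-0.03,0,0.001,0,0,0,0.01,-0.03,0,0.001,0,0,0,0.01,-0.03,0,0.001,0,0,0,0.01,-0.03,0,0.001,0,0,0,0.01,-0.03,0,0.001,0,0,0,0.01,-0.03,0,0.001,0,0,0,0.01,-0.03,0,0.001,0,0,0,0.01,-0.03,0,0.001,0,0,0]}}

```text
time_s: 11.97
ee_pos: [549.6, -258.6, 231.6]
orientation: [-179.9, -0.1, 87.7]
contact_force: [0.0, -0.2, -1.5]
gripper_width: 0.276
grip_force: 53.8
```

Emit:
{"fn": "jog_arm", "kwargs": {"targets": [0.01,-0.03,0,0,0,0,0,0.01,-0.03,0,0,0,0,0,0.01,-0.027,0,0,0,0,0,0.01,0,0,0,0,0,0,0.01,0,0,0,0,0,0,0.01,0,0,0,0,0,0]}}

```text
time_s: 12.47
ee_pos: [546.4, -343.5, 231.2]
orientation: [-179.9, -0.1, 87.7]
contact_force: [0.2, 0.9, -1.7]
gripper_width: 0.276
grip_force: 53.9
```

```bash
python3 look.py w5; python3 - <<'E'
from tr import *
G=np.load("GA.npy")
w=show(TR@T(np.eye(3),[0,-68,40])@G);show(TR@T(np.eye(3),[0,-68,3])@G,w)
E
```

```text
12.4667 [ 10.  32.  27.  94. -17.  58.  40.] 0.2759875361407572
n=4 dist=111.6 ang=0.12 row: [-0.0007, -0.0003, 0.0279] [0.0001, -0.0004, 0.0004] | total shift [-2.7, -1.4, 111.6] rv [0.0004, -0.0014, 0.0015]
n=2 dist=37.0 ang=0.00 row: [-0.0, 0.0, 0.0185] [-0.0, -0.0, -0.0] | total shift [-0.0, 0.0, 37.0] rv [-0.0, -0.0, -0.0]
```

View pics/w5.png

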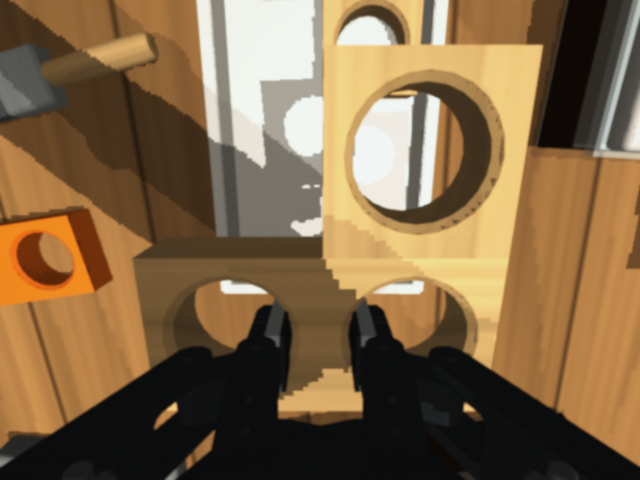

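Board_a is held, with corners at (135,258), (323,259), (324,45) and (543,45). I'll check that, and board_b's resting place in w3.

```bash
python3 - <<'E'
from tr import *
from fitw import *
c=pickle.load(open("w5.pkl","rb"))
C=c["T"]@np.linalg.inv(np.array(c["tool_from_camera"])); G=np.load("GA.npy")
N=fitb(c,C@np.linalg.inv(G),[(-66,-1),(1,-1),(1,66),(66,66)],np.array([(135,258),(323,259),(324,45),(543,45.)]))
c=pickle.load(open("w3.pkl","rb"))
fitb(c,TR@T(np.eye(3),[0,68,3]),[(-66,66),(66,66),(-66,1),(1,-66),(66,-66)],np.array([(236,190),(407,190),(240,270),(322,343),(402,343.)]))
fitb(c,TR,[(-75,143),(75,143)],np.array([(225,179),(416,179.)]),z=23)
E
```

```text
start res [1. 1. 2. 0. 3. 3. 1. 4.] corr [-0.36  0.67  0.32] res [-0.3 -0.1  1.3 -1.5  0.4  0.5 -1.3  0.1]
start res [-5.  1. -2.  1. -4.  1. -3.  1. -8.  1.] corr [3.25 0.79 0.07] res [-1.1  0.   1.8  0.1  0.2  0.3  0.7 -0.2 -4.2 -0.3]
start res [-4. -1. -1. -1.] corr [ 2.44 -0.86  0.09] res [-1.4  0.1  1.4  0.1]
```

Emit:
{"fn": "jog_arm", "kwargs": {"targets": [0.01,-0.001,0,0.025,0,0,0,0.01,-0.001,0,0.025,0,0,0,0.01,-0.0007,0,0.03,0,0,0,0.01,0,0,0.028,0,0,0,0.01,0,0,0.015,0,0,0,0.01,0,0,0.012,0,0,0,0.01,0,0,0.006,0,0,0,0.01,0,0,0,0,0,0,0.01,0,0,0,0,0,0,0.01,0,0,0,0,0,0]}}

```text
time_s: 13.35
ee_pos: [546.9, -347.2, 91.9]
orientation: [179.9, 0.0, 87.7]
contact_force: [-0.6, 0.6, -0.8]
gripper_width: 0.278
grip_force: 53.8
```

```bash
python3 - <<'E'
from tr import *
show(TR@T(np.eye(3),[0.5,-68,3])@np.load("GA.npy"))
E
```

```text
n=1 dist=9.5 ang=0.17 row: [0.0018, -0.0014, 0.0092] [0.0028, 0.0009, 0.0005] | total shift [1.8, -1.4, 9.2] rv [0.0028, 0.0009, 0.0005]
```

Emit:
{"fn": "jog_arm", "kwargs": {"targets": [0.01,0.0018,-0.0014,0.004,0.002,0,0,0.01,0,0,0.004,0,0,0,0.01,0,0,0.0015,0,0,0,0.01,0,0,0,0,0,0,0.01,0,0,0,0,0,0]}}

```text
time_s: 13.77
ee_pos: [544.8, -345.0, 81.1]
orientation: [-179.9, -0.0, 87.7]
contact_force: [0.3, -0.0, -1.8]
gripper_width: 0.278
grip_force: 53.8
```

```bash
python3 - <<'E'
from tr import *
show(TR@T(np.eye(3),[0.5,-68,3])@np.load("GA.npy"))
E
```

```text
n=1 dist=1.8 ang=0.06 row: [-0.0002, 0.0008, -0.0016] [-0.0011, -0.0, 0.0002] | total shift [-0.2, 0.8, -1.6] rv [-0.0011, -0.0, 0.0002]
```

Emit:
{"fn": "jog_arm", "kwargs": {"targets": [0.01,0,0.0005,0.001,0,0,0,0.01,0,0,0.0005,0,0,0,0.01,0,0,0,0,0,0,0.01,0,0,0,0,0,0]}}

```text
time_s: 14.1
ee_pos: [544.9, -345.2, 80.8]
orientation: [-179.9, -0.1, 87.6]
contact_force: [-4.9, 3.4, 12.4]
gripper_width: 0.279
grip_force: 55.1
```

Emit:
{"fn": "jog_arm", "kwargs": {"targets": [0.05,0,0,0,0,0,0,0.05,0,0,0,0,0,0,0.05,0,0,0,0,0,0,0.05,0,0,-0.005,0,0,0,0.05,0,0,-0.01,0,0,0,0.05,0,0,-0.02,0,0,0,0.05,0,0,-0.03,0,0,0,0.05,0,0,-0.035,0,0,0,0.05,0,0,-0.035,0,0,0,0.05,0,0,-0.02,0,0,0,0.05,0,0,0,0,0,0,0.05,0,0,0,0,0,0]}}

```text
time_s: 15.1
ee_pos: [546.2, -345.6, 236.8]
orientation: [179.9, 0.0, 87.7]
contact_force: [-0.5, 0.0, -0.5]
gripper_width: 0.586
grip_force: 0.0
```

```bash
python3 look.py w6; python3 - <<'E'
from tr import *
show(tool(flat(432.1,3.4,11.5,0),[0,0,210]))
E
```

```text
15.1 [ 10.  32.  28.  93. -16.  59.  40.] 0.586238587709135
n=12 dist=367.3 ang=13.82 row: [0.0297, -0.0074, 0.0021] [-0.0001, -0.0001, -0.0201] | total shift [343.5, -127.5, 25.6] rv [-0.0014, -0.0007, -0.2413]
```

View pics/w6.png

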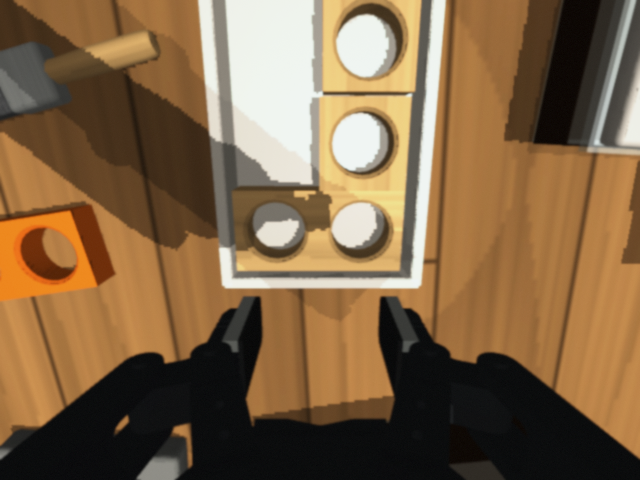

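Both Ls lie flat (joint at y≈94), leaving the slot on the tray's near side (about (222–320, 0–188) in this view) for the bar. I've used all 10 views, so I'll refine the bar numerically from the w3 picture: holes at (88,46) and (182,20), corners at (62,96), (238,52) and (24,8).

```bash
python3 - <<'E'
from tr import *
from fitw import *
c=pickle.load(open("w3.pkl","rb"))
fitb(c,flat(432.1,3.4,11.5,0),[(-33.5,0),(33.5,0),(-66,-32.5),(66,-32.5),(-66,32.5)],np.array([(88,46),(182,20),(62,96),(238,52),(24,8.)]))
E
```

```text
start res [-5. -1. -7. -2. -2. 10. -2.  5. -6. -3.] corr [ 2.92 -1.35  0.11] res [-0.1 -0.2 -2.2 -1.   2.9 10.8  2.4  5.8 -1.2 -1.4]
```

Emit:
{"fn": "jog_arm", "kwargs": {"targets": [0.05,0.0297,-0.0074,0.0021,0,0,-0.0201,0.05,0.0297,-0.0074,0.0021,0,0,-0.0201,0.05,0.0297,-0.0074,0.0021,0,0,-0.0201,0.05,0.0297,-0.0074,0.0021,0,0,-0.0201,0.05,0.0297,-0.0074,0.0021,0,0,-0.0201,0.05,0.0297,-0.0074,0.0021,0,0,-0.0201,0.05,0.0297,-0.0074,0.0021,0,0,-0.0201,0.05,0.0297,-0.0074,0.0021,0,0,-0.0201,0.05,0.0297,-0.0074,0.0021,0,0,-0.0201,0.05,0.0297,-0.0074,0.0021,0,0,-0.0201,0.05,0.0297,-0.0074,0.0021,0,0,-0.0201,0.05,0.0297,-0.0074,0.0021,0,0,-0.0201]}}

```text
time_s: 16.15
ee_pos: [430.9, 4.6, 208.9]
orientation: [-179.8, -0.1, 101.6]
contact_force: [0.9, 0.5, 1.4]
gripper_width: 0.58
grip_force: 0.0
```

Emit:
{"fn": "jog_arm", "kwargs": {"targets": [0.05,0,0,0,0,0,0,0.05,0,0,0,0,0,0,0.05,0,0,0,0,0,0]}}

```text
time_s: 16.4
ee_pos: [432.2, 2.9, 209.5]
orientation: [-179.8, -0.0, 101.5]
contact_force: [0.1, 0.0, 0.1]
gripper_width: 0.584
grip_force: 0.0
```

```bash
python3 look.py w7; python3 - <<'E'
from tr import *
from fitw import *
from scipy import ndimage as nd
c=pickle.load(open("w7.pkl","rb"))
B=flat(432.1,3.4,11.5,0)
pts=np.array([(-66,-32.5),(66,-32.5),(66,32.5),(-66,32.5),(-33.5,0),(33.5,0)])
print(wproj(c,(np.c_[up(pts,28),np.ones(6)]@B.T)[:,:3]).round(0).tolist())
g=cv2.GaussianBlur(cv2.cvtColor(c["pixels"],cv2.COLOR_RGB2GRAY),(5,5),0)
h=cv2.HoughCircles(g,cv2.HOUGH_GRADIENT,1,50,param1=80,param2=25,minRadius=25,maxRadius=50);print(h)
hsv=cv2.cvtColor(c["pixels"],cv2.COLOR_RGB2HSV)
show(tool(B,[0,0,82]))
E
```

```text
16.4 [-25.  14.  22. 124.  -8.  43.  13.] 0.5844956839650168
[[232.0, 283.0], [409.0, 284.0], [415.0, 197.0], [226.0, 197.0], [274.0, 242.0], [367.0, 242.0]]
[[[368.5 240.5  30.7]
  [276.5 238.5  31.6]]]
n=4 dist=127.6 ang=0.18 row: [0.0002, 0.0, 0.0319] [-0.0007, -0.0001, -0.0004] | total shift [0.9, 0.1, 127.6] rv [-0.0028, -0.0006, -0.0014]
```

Emit:
{"fn": "jog_arm", "kwargs": {"targets": [0.05,0.0015,0.001,0.03,0,0,0,0.05,0,0,0.03,0,0,0,0.05,0,0,0.025,0,0,0,0.05,0,0,0.015,0,0,0,0.05,0,0,0.01,0,0,0,0.05,0,0,0.01,0,0,0,0.05,0,0,0.007,0,0,0,0.05,0,0,0,0,0,0,0.05,0,0,0,0,0,0,0.05,0,0,0,0,0,0]}}

```text
time_s: 17.28
ee_pos: [433.1, 4.7, 83.3]
orientation: [-179.9, -0.1, 101.4]
contact_force: [-0.4, 0.3, 0.2]
gripper_width: 0.585
grip_force: 0.0
```

Emit:
{"fn": "jog_arm", "kwargs": {"targets": [0.01,0,0,0,0,0,0,0.01,0,0,0,0,0,0,0.01,0,0,0,0,0,0,0.01,0,0,0,0,0,0,0.01,0,0,0,0,0,0,0.01,0,0,0,0,0,0,0.01,0,0,0,0,0,0]}}

```text
time_s: 17.87
ee_pos: [433.1, 5.3, 83.8]
orientation: [-180.0, -0.1, 101.5]
contact_force: [-1.3, 0.1, 10.3]
gripper_width: 0.298
grip_force: 50.3
```

```bash
python3 - <<'E'
from tr import *
B=flat(432.8,4.2,11.5,0);G=np.linalg.inv(B)@cur();print(G.round(2))
G[0,3]=0;np.save("GC.npy",G)
w=show(cur()@T(np.eye(3),[0,0,-110]))
w=show(TR@T(rz(-90),[-34.5,0,110])@G,w);print(w.round(1))
E
```

```text
[[-0.    1.   -0.    0.52]
 [ 1.    0.    0.    1.01]
 [ 0.   -0.   -1.   83.79]
 [ 0.    0.    0.    1.  ]]
n=4 dist=110.0 ang=0.00 row: [-0.0, 0.0, -0.0275] [-0.0, 0.0, 0.0] | total shift [-0.0, 0.0, -110.0] rv [0.0, 0.0, 0.0]
n=21 dist=261.5 ang=103.93 row: [-0.0079, 0.012, -0.0] [-0.0001, 0.0001, 0.0864] | total shift [-259.5, 32.7, -0.4] rv [-0.0026, 0.0015, 1.8139]
[[   1.    -0.     0.   517. ]
 [  -0.    -1.     0.  -242.6]
 [   0.    -0.    -1.   193.8]
 [   0.     0.     0.     1. ]]
```

Emit:
{"fn": "jog_arm", "kwargs": {"targets": [0.01,0,0,-0.02,0,0,0,0.01,0,0,-0.03,0,0,0,0.01,0,0,-0.03,0,0,0,0.01,0,0,-0.03,0,0,0,0.01,-0.0079,0.012,0,0,0,0.0864,0.01,-0.0079,0.012,0,0,0,0.0864,0.01,-0.0079,0.012,0,0,0,0.0864,0.01,-0.0079,0.012,0,0,0,0.0864,0.01,-0.0079,0.012,0,0,0,0.0864,0.01,-0.0079,0.012,0,0,0,0.0864,0.01,-0.0079,0.012,0,0,0,0.0864,0.01,-0.0079,0.012,0,0,0,0.0864]}}

```text
time_s: 18.87
ee_pos: [520.8, -66.3, 192.9]
orientation: [-179.9, 0.0, 61.7]
contact_force: [0.5, 0.3, -1.6]
gripper_width: 0.297
grip_force: 51.3
```

Emit:
{"fn": "jog_arm", "kwargs": {"targets": [0.01,-0.0079,0.012,0,0,0,0.0864,0.01,-0.0079,0.012,0,0,0,0.0864,0.01,-0.0079,0.012,0,0,0,0.0864,0.01,-0.0079,0.012,0,0,0,0.0864,0.01,-0.0079,0.012,0,0,0,0.0864,0.01,-0.0079,0.012,0,0,0,0.0864,0.01,-0.0079,0.012,0,0,0,0.0864,0.01,-0.0079,0.012,0,0,0,0.0864,0.01,-0.0079,0.012,0,0,0,0.0864,0.01,-0.0079,0.012,0,0,0,0.0864,0.01,-0.0079,0.012,0,0,0,0.0864,0.01,-0.0079,0.012,0,0,0,0.0864]}}

```text
time_s: 19.87
ee_pos: [524.0, -231.3, 192.8]
orientation: [-179.9, 0.1, 2.3]
contact_force: [-0.3, -0.0, -1.2]
gripper_width: 0.296
grip_force: 51.3
```

Emit:
{"fn": "jog_arm", "kwargs": {"targets": [0.01,-0.0079,0.012,0,0,0,0.0864,0.01,0,0,0,0,0,0,0.01,0,0,0,0,0,0,0.01,0,0,0,0,0,0]}}

```text
time_s: 20.2
ee_pos: [517.2, -242.3, 192.6]
orientation: [-179.9, 0.1, -2.3]
contact_force: [0.4, 1.1, -0.3]
gripper_width: 0.294
grip_force: 51.3
```

```bash
python3 look.py w8; python3 - <<'E'
from tr import *
G=np.load("GC.npy")
w=show(TR@T(rz(-90),[-34.5,0,45])@G);show(TR@T(rz(-90),[-34.5,0,3])@G,w)
E
```

```text
20.2 [-13.  34.  49. 108. -31.  53. -42.] 0.2939847148508458
n=2 dist=63.7 ang=0.26 row: [-0.0001, 0.0003, 0.0319] [-0.0003, 0.0018, 0.0013] | total shift [-0.1, 0.6, 63.7] rv [-0.0006, 0.0036, 0.0026]
n=2 dist=42.0 ang=0.00 row: [-0.0, 0.0, 0.021] [-0.0, 0.0, -0.0] | total shift [-0.1, 0.0, 42.0] rv [0.0, 0.0, -0.0]
```

```bash
python3 - <<'E'
from tr import *
from fitw import *
c=pickle.load(open("w8.pkl","rb"));G=np.load("GC.npy")
C=c["T"]@np.linalg.inv(np.array(c["tool_from_camera"]));B=C@np.linalg.inv(G)
pts=[(-66,32.5),(66,32.5),(-66,0),(66,0)]
for z in(28,0): print(z,wproj(c,(np.c_[up(pts,z),np.ones(4)]@B.T)[:,:3]).round(1).tolist())
g=cv2.cvtColor(c["pixels"],cv2.COLOR_RGB2GRAY).astype(float)
for a in(150,320,490): print(a,g[222:292:2,a-4:a+5].mean(1).round(0).astype(int).tolist())
r=282
print("L",g[r-3:r+4,110:170:2].mean(0).round(0).astype(int).tolist());print("R",g[r-3:r+4,480:540:2].mean(0).round(0).astype(int).tolist())
E
```

```text
28 [[140.1, 257.6], [501.7, 258.1], [152.0, 336.2], [489.4, 336.7]]
0 [[170.4, 236.8], [471.1, 237.3], [178.7, 304.1], [462.5, 304.6]]
150 [77, 65, 64, 65, 69, 73, 85, 85, 81, 77, 72, 71, 71, 73, 74, 77, 79, 81, 83, 103, 195, 210, 211, 211, 209, 208, 208, 207, 206, 202, 196, 191, 191, 193, 195]
320 [228, 229, 228, 228, 228, 228, 225, 160, 113, 88, 77, 76, 75, 76, 82, 82, 83, 84, 85, 124, 187, 189, 189, 189, 188, 187, 187, 186, 186, 186, 186, 184, 178, 171, 169]
490 [108, 83, 65, 62, 68, 72, 73, 73, 73, 72, 68, 64, 61, 59, 59, 63, 72, 81, 89, 160, 206, 207, 199, 196, 195, 192, 191, 191, 190, 189, 188, 184, 178, 173, 171]
L [237, 240, 240, 240, 234, 196, 148, 126, 145, 199, 212, 215, 216, 213, 213, 213, 212, 207, 197, 196, 196, 195, 197, 200, 204, 206, 206, 207, 206, 206]
R [186, 187, 187, 187, 187, 186, 187, 188, 194, 201, 209, 212, 213, 213, 214, 213, 210, 167, 109, 105, 133, 200, 238, 241, 240, 241, 238, 183, 125, 122]
```

The bar is held as expected, about 1 mm towards the near side, so I'll shift +1 mm. Descending.

Emit:
{"fn": "jog_arm", "kwargs": {"targets": [0.01,0.001,0.0006,0.03,0,0.0036,0.0026,0.01,0,0,0.03,0,0,0,0.01,0,0,0.015,0,0,0,0.01,0,0,0.008,0,0,0,0.01,0,0,0.004,0,0,0,0.01,0,0,0,0,0,0,0.01,0,0,0,0,0,0,0.01,0,0,0,0,0,0]}}

```text
time_s: 20.92
ee_pos: [518.4, -244.2, 106.6]
orientation: [-180.0, -0.2, -2.6]
contact_force: [1.0, -0.1, -0.3]
gripper_width: 0.301
grip_force: 51.3
```

```bash
python3 - <<'E'
from tr import *
G=np.load("GC.npy")
show(TR@T(rz(-90),[-33.4,0,3])@G)
E
```

```text
n=1 dist=19.9 ang=0.19 row: [-0.0004, -0.0015, 0.0198] [0.0008, -0.0015, -0.0029] | total shift [-0.4, -1.5, 19.8] rv [0.0008, -0.0015, -0.0029]
```

Emit:
{"fn": "jog_arm", "kwargs": {"targets": [0.01,0,-0.001,0.006,0,0,-0.003,0.01,0,0,0.005,0,0,0,0.01,0,0,0.004,0,0,0,0.01,0,0,0.002,0,0,0,0.01,0,0,0,0,0,0,0.01,0,0,0,0,0,0]}}

```text
time_s: 21.42
ee_pos: [517.6, -242.9, 88.4]
orientation: [-180.0, -0.0, -2.5]
contact_force: [-0.3, 0.3, -0.6]
gripper_width: 0.294
grip_force: 51.3
```

Emit:
{"fn": "jog_arm", "kwargs": {"targets": [0.01,0,0,0.0015,0,0,0,0.01,0,0,0,0,0,0,0.01,0,0,0,0,0,0]}}

```text
time_s: 21.67
ee_pos: [517.8, -243.0, 87.1]
orientation: [-180.0, -0.1, -2.4]
contact_force: [0.8, 0.3, 0.1]
gripper_width: 0.299
grip_force: 51.3
```

Emit:
{"fn": "jog_arm", "kwargs": {"targets": [0.01,0,0,0.001,0,0,0,0.01,0,0,0.001,0,0,0,0.01,0,0,0,0,0,0,0.01,0,0,0,0,0,0]}}

```text
time_s: 22.0
ee_pos: [517.8, -243.1, 86.7]
orientation: [-179.9, -0.2, -2.5]
contact_force: [-6.6, 3.9, 23.9]
gripper_width: 0.292
grip_force: 55.0
```

Firm contact at the expected floor height (86.8). Release and retreat.

Emit:
{"fn": "jog_arm", "kwargs": {"targets": [0.05,0,0,0,0,0,0,0.05,0,0,0,0,0,0,0.05,0,0,0,0,0,0,0.05,0,0,-0.005,0,0,0,0.05,0,0,-0.01,0,0,0,0.05,0,0,-0.02,0,0,0,0.05,0,0,-0.03,0,0,0,0.05,0,0,-0.035,0,0,0,0.05,0,0,-0.035,0,0,0,0.05,0,0,-0.035,0,0,0,0.05,0,0,0,0,0,0,0.05,0,0,0,0,0,0]}}

```text
time_s: 23.0
ee_pos: [518.3, -243.6, 257.7]
orientation: [180.0, -0.3, -2.4]
contact_force: [0.6, 0.1, -1.2]
gripper_width: 0.586
grip_force: 0.0
```

Emit:
{"fn": "jog_arm", "kwargs": {"targets": [0.05,-0.03,0,-0.005,0,0,0,0.05,-0.03,0,-0.005,0,0,0,0.05,-0.03,0,-0.005,0,0,0,0.05,-0.03,0,0,0,0,0,0.05,0,0,0,0,0,0,0.05,0,0,0,0,0,0,0.05,0,0,0,0,0,0]}}

```text
time_s: 23.58
ee_pos: [398.0, -237.4, 269.7]
orientation: [-179.9, -0.1, -2.4]
contact_force: [0.6, 0.4, -0.1]
gripper_width: 0.587
grip_force: 0.0
```

```bash
python3 look.py w9; python3 - <<'E'
from tr import *
from fitw import *
c=pickle.load(open("w9.pkl","rb"))
# rectify tray at board-top height z=31: 2 px/mm, rows = tray -x.. , cols = y
xs=np.arange(-80,80,.5);ys=np.arange(-150,150,.5)
X,Y=np.meshgrid(xs,ys,indexing='ij')
P=np.c_[X.ravel(),Y.ravel(),np.full(X.size,31.),np.ones(X.size)]@TR.T
m=wproj(c,P[:,:3]).reshape(*X.shape,2).astype(np.float32)
I=cv2.remap(c["pixels"],m[...,0],m[...,1],cv2.INTER_LINEAR);np.save("rect.npy",I)
g=cv2.cvtColor(I,cv2.COLOR_RGB2GRAY).astype(int)
h=cv2.HoughCircles(cv2.GaussianBlur(g.astype(np.uint8),(5,5),0),cv2.HOUGH_GRADIENT,1,80,param1=80,param2=18,minRadius=40,maxRadius=52)
if h is not None:
    for u,v,r in h[0]: print("hole x,y mm",v/2-80,u/2-150,r/2)
for y in(-2,-60,60): print("y",y,g[::4,int((y+150)*2)].tolist())
print("x=-33.5",g[int(46.5*2),::6].tolist())
print("img cover",m.min((0,1)),m.max((0,1)))
E
```

```text
23.5833 [-22.  17.  59. 118. -18.  55. -46.] 0.5870072274468789
hole x,y mm -33.25 101.25 25.7
hole x,y mm -34.75 -100.25 25.7
hole x,y mm -35.25 -33.75 25.7
hole x,y mm -34.75 34.25 24.55
hole x,y mm 32.75 34.25 22.9
hole x,y mm 30.25 -33.25 22.3
hole x,y mm 31.75 -100.25 25.7
y -2 [247, 247, 245, 198, 107, 119, 169, 223, 219, 223, 225, 223, 223, 223, 225, 224, 219, 215, 212, 211, 221, 224, 224, 223, 225, 225, 222, 218, 215, 213, 210, 209, 208, 209, 217, 220, 221, 222, 212, 102, 191, 200, 208, 207, 204, 202, 204, 204, 199, 0, 0, 0, 0, 0, 0, 0, 0, 0, 0, 0, 0, 0, 0, 0, 0, 0, 0, 0, 0, 0, 0, 0, 0, 0, 0, 0, 0, 0, 0, 0]
y -60 [246, 246, 245, 218, 126, 125, 162, 221, 225, 225, 223, 223, 222, 221, 223, 222, 219, 216, 211, 205, 210, 213, 212, 213, 217, 221, 221, 218, 215, 212, 208, 205, 208, 210, 219, 222, 222, 222, 217, 106, 200, 210, 217, 218, 214, 211, 211, 211, 207, 0, 0, 0, 0, 0, 0, 0, 0, 0, 0, 0, 0, 0, 0, 0, 0, 0, 0, 0, 0, 0, 0, 0, 0, 0, 0, 0, 0, 0, 0, 0]
y 60 [246, 246, 245, 200, 100, 121, 187, 221, 216, 215, 221, 222, 219, 219, 222, 221, 215, 211, 208, 205, 210, 219, 216, 218, 221, 220, 217, 216, 215, 214, 213, 212, 209, 208, 214, 215, 217, 218, 201, 68, 73, 204, 214, 213, 213, 213, 210, 196, 195, 0, 0, 0, 0, 0, 0, 0, 0, 0, 0, 0, 0, 0, 0, 0, 0, 0, 0, 0, 0, 0, 0, 0, 0, 0, 0, 0, 0, 0, 0, 0]
x=-33.5 [121, 230, 244, 241, 132, 87, 202, 218, 186, 154, 52, 55, 62, 153, 219, 246, 245, 245, 245, 245, 245, 246, 245, 246, 244, 197, 221, 213, 152, 221, 215, 148, 61, 110, 168, 230, 246, 246, 246, 246, 246, 246, 246, 246, 246, 246, 237, 184, 223, 224, 223, 224, 223, 172, 167, 205, 246, 246, 247, 246, 246, 246, 246, 246, 246, 246, 242, 106, 74, 176, 219, 223, 151, 171, 219, 203, 231, 245, 245, 245, 245, 245, 245, 245, 245, 244, 244, 243, 109, 65, 67, 141, 181, 218, 217, 135, 137, 236, 242, 236]
img cover [ 104.956436 -104.02618 ] [538.3113  137.25175]
```

```bash
python3 -c "
from cell import hand_in
print(hand_in())"
```

```text
the job is handed in; nothing more can be done
None
```

I packed all three boards into the white tray, L-shaped board_b at the left end (from the robot), board_a at the right, and the bar between them, and handed the job in at about 24 s. A last wrist-camera measurement put seven of the eight holes within about 3 mm of the grid (the eighth was out of its view), with no sign that any board was tilted.

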